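Press the bottle opener into its tool dock and log it in

ROBOT

A 6-joint arm with a two-finger parallel gripper is mounted at the origin on a cart in front of the work surface, level with it; the furniture and walls round the work are solid. World frame = base frame: x ahead of the robot, y to its left, z up, the work surface at z = 0. Lengths are in m, angles in rad, forces in N, time in s.
With the tool pointing down it reaches from about 0.375 to 0.925 m from the base axis. Payload 5.7 kg.
Tool frame: the origin (TCP) lies midway between the tips of the shut fingers; the grasp point (between the pads) lies bot.grip_point_offset behind it (bot.grip_point_offset is the distance from the TCP to the grasp point, in m); z points along the fingers, y is the line along which they close (so a half turn about z gives the same grasp; the last joint's range is limited). The gripper opens to 88 mm and grips with 3 to 60 N. Pads are 20 mm wide; open, the fingers measure 115 mm over their backs; the gripper's body (75 mm by 178 mm) begins 61 mm behind the grasp point.
Start: joints at [-1.33, 0.359, 1.51, -0, 1.272, -0.115], TCP at [0.209, -0.562, 0.223] pointing down, gripper open.
Joint ranges: [-2.97, 2.97], [-1.01, 2.36], [0.21, 2.38], [-0.96, 4.11], [0.2, 2.71], [-2.98, 2.98]. Speed limits (rad/s): [2.39, 2.39, 3.14, 3.14, 3.14, 3.14].

INTERFACE

Orientations are given as a 3x3 rotation matrix whose columns are the frame's x, y, z axes.
In Python, from workcell import bot gives the robot as it stands.
- The arm moves only by the tool send_rows, never from a script. Its argument "commands" is a list of rows, each a list of 6 numbers: the shift along the tool's x, y, z as a fraction of full scale, then the turn, a rotation vector about the tool's x, y, z as a fraction of full scale. In form: [[tx, ty, tz, rx, ry, rz], ...]. A call has 1 to 10 rows; each row shifts and turns the commanded pose from where the row before left it, along the tool's axes as they then stand; what a row does not reach is not made up. Full scale, the value 1, is 0.4 m for a shift and 360 degrees for a turn. A row lasts 1/10 s, in which the tool goes at most 50 mm and 8.59 degrees, less where a joint would pass 70% of its speed; a pose out of reach is approached as far as the arm can. A call with a number of a shift or a turn outside -1 to 1 is refused whole. A call with a gripper value outside its range is refused whole. "claw" is the closure, from -1 (fully open) to 1 (shut), set as the call begins (left out, the last holds). The fingers move at their own pace and stop on an object; "force" is the grip in N (left out, the last holds). Time passes only in rows, so rows that do not move let the fingers close. It gives the time, the measured TCP pose, the force, the opening and the grip force at its end, in the units of the state.
- bot.get_obs(): the state, without advancing time (a new reading comes with each control period).
- bot.read_camera(name): name is "side" or "top" or "wrist"; returns a dict with "image" (480x640x3 uint8, red, green, blue), "fov_y" (degrees; the focal length in pixels is half the picture's height over the tangent of half this angle, whatever the lens; pixels are square), "cx", "cy" (the principal point, pixels), "extrinsics" (4x4, takes a point from camera to world coordinates). Camera axes: x right, y down, z forward; pixel columns grow to the right and rows downward; lengths in m; the calibration is good to about 2 mm. A picture is of the moment at which its call begins. There is no depth.
- bot.job_done(): hands the job in; it is judged then, once.
The state is a dict: "time_s": time; "joint_positions": joint angles; "qd": joint speeds; "tau": joint torques, N m; "position": TCP position; "orientation": TCP orientation; "force": force on the tool from outside, world axes, zero at the start; "wrist_torque": the same for the moment, N m; "width": finger opening in m; "gripper_force": force on a finger pad.
Only numpy, scipy, OpenCV 4.12 (cv2) and the standard library are available. Lean on these libraries where they do the work, as an engineer would, in place of code of your own. Each camera call takes 0.05 s, during which the arm holds its last target. There are 200 camera calls.

TASK

Put the red-gripped bottle opener back in its shaped cutout in the sloping tool dock, and press it down flat until it is fully home between the sprung grip pads. Then, with the opener home, press the dock's flat green touch key firmly (about 5 N, as with a fingertip, not a blow) for half a second so that it logs the opener in, and let go. Leave the tumbler, jigger and coasters where they stand.

Things in the scene. Friction and masses are not known exactly. Their poses are not given: they have to be found in the camera images.
- bottle_opener: Loose flat bottle opener, 113 mm long, 0.085 kg, lying flat, right side up: red grip bar 60 x 19 mm, 11.5 mm thick; a 3 mm steel blade through its middle sticks out 9 mm at the tail and at the other end runs on to an open head 38 mm wide. Origin: middle of its underside; +z is up. Its long axis, tail to head, points along (0.883, -0.469, 0) in its own frame (28 degrees clockwise of x).
- opener_grip (a point): Point on the opener's underside below the centre of the red grip (the red top face is 11.5 mm above it). From here the grip runs 30 mm either way along the long axis, the tail ends at 39 mm and the head at 74 mm.
- opener_head (a point): Point level with the opener's underside, below the centre of its open head, 63 mm from opener_grip.
- dock: Fixed tool dock: black wedge stand 186 mm wide, 90 mm deep, 85 mm high at its back, with a 30 degree sloping grey face that is low at the front (towards the robot). Origin under its centre on the bar; x from its low front to its high back, y to its left, z up.
- tool_insert: Rigid grey insert on the dock's sloping face, 100 mm up the slope, 184 mm wide. Origin: on the black cutout floor where opener_grip belongs. x up the slope, y left along the cutout (head to +y, tail to -y), z out of the face, square to it. Grey face 9 mm above the floor, so the red grip ends 2.5 mm proud. A finger channel 38 mm wide (y -19 to 19 mm), same floor, crosses it up the slope, open at both ends.
- cutout_mouth (a point): Centre of the cutout, level with the grey face (9 mm above the insert's origin). Cutout 24 mm wide for grip and blade (y -43 to 47 mm) with 4 mm 45 degree lead-ins, 46 mm wide for the head (y 47 to 79 mm). Four orange sprung pads by the grip's ends taper inwards: laid in, it rests on them 7 mm short of home; 5 to 12 N square to the face push it home. Hold it square while pushing: let go loose, it may roll.
- touch_key (a joint): Travel of the flat touch key into the face in m: 0 at rest, stop at 0.0015; stiff spring, 4000 N/m, so 0.00125 is 5 N and the stop comes at 6 N. It counts as pressed from 0.0009 (3.6 N), held for 0.25 s.
- key_top (a point): Centre of the upper face of the green touch key, a flat square 34 x 34 mm with a white dot, on the grey insert at the tail side of the cutout (67 mm from the insert's origin towards -y); its face stands 3 mm above the grey face and is parallel to it.
- tumbler_3: Clear glass tumbler, 64 mm wide, 84 mm high, standing on the bar; a bystander. Origin at the centre of its foot.
- jigger: Steel double jigger, 43 mm wide, 76 mm high, standing on the bar; a bystander. Origin at the centre of its foot.
- coaster_stack: Round white stack of coasters, 98 mm wide, 15 mm high; a bystander. Origin at the centre of its underside.
There are look-alikes about, which are no part of the job. Leave any turquoise look-alike of the dock alone.

How it is judged:
On the way, in this order (a step that is already met when the one before it is completed fails the run):
1. the opener is pressed fully home in its cutout, head in the head end (z of opener_grip in the frame of tool_insert between -0.003 and 0.0025 m and x of opener_grip in the frame of tool_insert between -0.004 and 0.004 m and y of opener_grip in the frame of tool_insert between -0.007 and 0.007 m and y of opener_head in the frame of tool_insert above 0.05 m and angle between the z axis of bottle_opener and the z axis of tool_insert, either way round below 0.07 rad), for 0.2 s.
2. with the opener home, the touch key is pressed in by 0.9 mm or more (about 3.6 N) (all of step 1 and value of joint touch_key above 0.0009 m), for 0.25 s.
At the end, for the whole second after the job is handed in: The opener rests home in its cutout, head to +y: underside of the grip's centre within 2.5 mm of the floor, 4 mm across and 7 mm along the cutout, square to the face within 0.07 rad; the touch key is let go (under 0.5 mm) (all of step 1 and value of joint touch_key below 0.0005 m and linear speed of bottle_opener below 0.02 m/s).
It fails at once if the touch key is struck with more than 35 N (contact force between touch_key and anything else above 35 N).
It fails at once if the tumbler is shifted by more than 30 mm or tipped (distance of tumbler_3 from where it was at the start of the episode above 0.03 m or angle between tumbler_3's own z axis and vertical above 0.35 rad).
It fails at once if the jigger is shifted by more than 30 mm or tipped (distance of jigger from where it was at the start of the episode above 0.03 m or angle between jigger's own z axis and vertical above 0.35 rad).
It fails at once if the stack of coasters is shifted by more than 30 mm or tipped (distance of coaster_stack from where it was at the start of the episode above 0.03 m or angle between coaster_stack's own z axis and vertical above 0.35 rad).
It also fails if it takes over 51 s, if anything falls off the work surface, if the arm or the gripper's body presses on something with over 40 N, if the wrist force passes 120 N, or if a joint passes its speed limit or range.

## Working session

There is one attempt and no reset: what is moved stays moved. The work goes in short steps, Python scripts to look and compute and a tool call to move; the robot and the scene stay as the last step left them, time stands still between calls to the robot, and variables do not carry over. Pictures are saved under pics/ and viewed, at most 10 in all, crops included, and the job is handed in when it is done.

Besides the shell and the picture viewer there is one more tool, called after "Call:" by a JSON object that holds its "fn" and its "kwargs". send_rows: Moves the arm, as the interface text tells. Shift numbers are shares of 0.4 m and turn numbers shares of 360 degrees, none past 1 either way. Its arguments: {"type":"object","properties":{"commands":{"type":"array","items":{"type":"array","items":{"type":"number","minimum":-1,"maximum":1}}},"claw":{"type":"number"},"force":{"type":"number"}},"required":["commands"]}

```bash
mkdir -p pics; ls; python3 - <<'E'
from workcell import bot
import cv2,numpy as np
print(bot.grip_point_offset)
o=bot.get_obs(); print(o['position'],o['orientation'],o['width'],o['time_s'])
for n in('side','top'):
    c=bot.read_camera(n); cv2.imwrite(f'pics/{n}0.png',c['image'][:,:,::-1]); print(n,c['fov_y'],c['cx'],c['cy'],np.round(c['extrinsics'],4).tolist())
E
```

```text
pics
0.0187
[ 0.20881214 -0.56177217  0.22183222] [[ 9.37383161e-01  3.48299615e-01 -4.33782507e-04]
 [ 3.48299832e-01 -9.37381594e-01  1.72442255e-03]
 [ 1.93995975e-04 -1.76753104e-03 -9.99998419e-01]] 0.08817131974255892 0.0
side 53.18742649156137 326.200885207579 239.35428911474028 [[-0.998, -0.0438, 0.0462, 0.4662], [-0.063, 0.5678, -0.8207, 1.1361], [0.0097, -0.822, -0.5694, 0.9307], [0.0, 0.0, 0.0, 1.0]]
top 49.00998571925453 327.522729679428 242.71213163316136 [[-0.276, -0.7518, 0.5988, -0.6379], [-0.9611, 0.2213, -0.1651, 0.224], [-0.0084, -0.6211, -0.7837, 1.6359], [0.0, 0.0, 0.0, 1.0]]
```

View pics/top0.png

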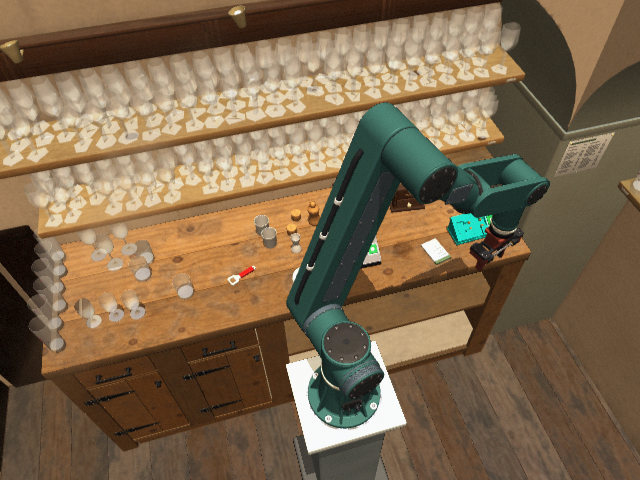

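View pics/side0.png

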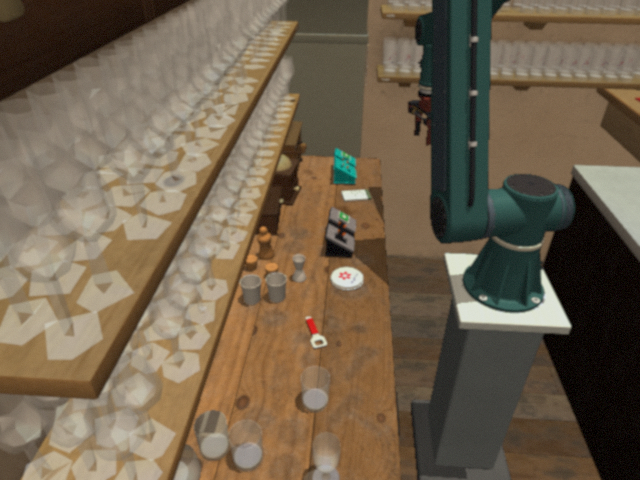

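The top picture shows the opener's red grip at (245,273) with its head at (233,281), and the dock mostly hidden by the arm at (372,250). In the side picture the opener is at (313,330), the black dock at (341,230), and the turquoise look-alike at (345,165).

```bash
cat > h.py <<'E'
from workcell import bot
import cv2,numpy as np
from scipy.spatial.transform import Rotation as R
def K(c):
    f=240/np.tan(np.radians(c['fov_y']/2)); return f,c['cx'],c['cy']
def hit(c,uv,z):
    f,cx,cy=K(c);T=c['extrinsics'];d=T[:3,:3]@[(uv[0]-cx)/f,(uv[1]-cy)/f,1]
    return T[:3,3]+d*(z-T[2,3])/d[2]
def proj(c,P):
    f,cx,cy=K(c);T=c['extrinsics'];p=(np.atleast_2d(P)-T[:3,3])@T[:3,:3]
    return np.c_[f*p[:,0]/p[:,2]+cx,f*p[:,1]/p[:,2]+cy]
def red(c,roi=None):
    im=c['image'].astype(int);m=(im[...,0]>120)&(im[...,1]<60)&(im[...,2]<60)
    if roi: q=np.zeros_like(m);q[roi[1]:roi[3],roi[0]:roi[2]]=1;m&=q
    return np.argwhere(m)[:,::-1]
def save(im,n,s=1): cv2.imwrite('pics/'+n,cv2.resize(im[:,:,::-1],None,fx=s,fy=s,interpolation=cv2.INTER_CUBIC))
def delta(Pt,Rt):  # tool-frame total move in full-scale units: shift first (tool axes now), then turn
    o=bot.get_obs();R0=np.array(o['orientation']);
    print('shift',np.round(R0.T@(np.array(Pt)-o['position'])/.4,4),'turn',np.round(R.from_matrix(R0.T@Rt).as_rotvec()/(2*np.pi),4),'t',o['time_s'])
E
python3 - <<'E'
from h import *
a=bot.read_camera('side');b=bot.read_camera('top')
for n,c,roi in(('side',a,(290,305,340,355)),('top',b,(215,255,270,295))):
    p=red(c,roi);m=p.mean(0);
    w=np.array([hit(c,q,.008)[:2] for q in p]);u,s,v=np.linalg.svd(w-w.mean(0));print(n,len(p),m,w.mean(0),v[0],np.ptp((w-w.mean(0))@v[0]))
print(hit(a,(318,341),.003),hit(b,(233,281),.003))
for n,uv in dict(dock=(341,245),turq=(345,180),jig=(299,278),coast=(347,283),tum=(315,405),cup=(276,300)).items(): print(n,hit(a,uv,0))
A=cv2.resize(a['image'][195:265,305:375],(400,400),interpolation=2)
B=cv2.resize(a['image'][305:355,285:345],(400,400),interpolation=2)
save(np.hstack([A,B]),'crop1.png')
E
```

```text
side 91 [311.17582418 325.87912088] [0.55569808 0.21565125] [-0.34599285  0.93823715] 0.05192993393813566
top 64 [245.96875  271.640625] [0.55883694 0.2157678 ] [-0.39004625  0.92079527] 0.05563542340867145
[0.53358396 0.26408834 0.003     ] [0.53380728 0.27038136 0.003     ]
dock [ 4.90198420e-01 -1.75892499e-01 -1.11022302e-16]
turq [ 0.4911687  -0.64340269  0.        ]
jig [0.61151046 0.00777467 0.        ]
coast [0.46470258 0.02054522 0.        ]
tum [0.52554172 0.45685283 0.        ]
cup [0.6665784  0.11178482 0.        ]
```

View pics/crop1.png

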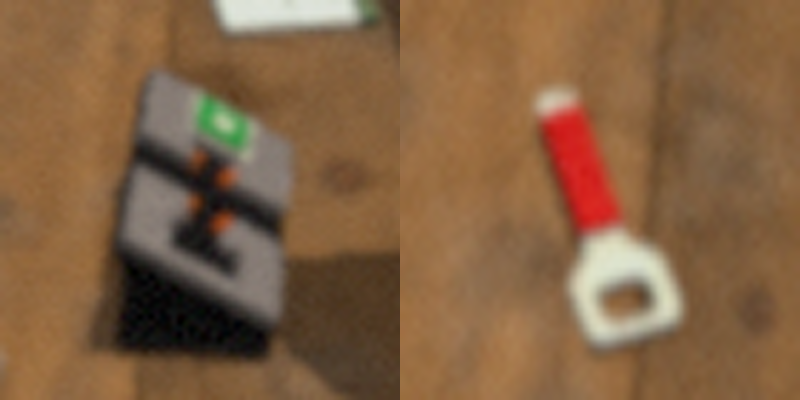

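The left crop shows the grey and black dock with its green key at the far (-y) end, the orange pads and the head pocket towards +y. The right crop shows the opener, red grip tail up and head down. The look-alikes are the turquoise dock at side (345,165) and the white card at (355,195). I choose the grey/black dock at (341,230) and the red opener at (313,330). Next I'll go over the dock for a wrist view.

```bash
python3 - <<'E'
from h import *
delta([.38,-.18,.30],np.array([[0,1,0],[1,0,0],[0,0,-1]]).astype(float))
c=bot.read_camera('wrist');o=bot.get_obs();Rt=np.array(o['orientation']);T=c['extrinsics']
print(c['fov_y'],np.round(Rt.T@T[:3,:3],3),np.round(Rt.T@(T[:3,3]-o['position']),4))
E
```

```text
shift [ 0.7337 -0.7464 -0.1937] turn [-1.000e-04 -1.000e-04 -1.934e-01] t 0.2
60.831244933279656 [[ 0.    -0.957 -0.291]
 [ 1.     0.     0.   ]
 [-0.    -0.291  0.957]] [ 0.0816 -0.0004 -0.1612]
```

Call:
{"fn": "send_rows", "kwargs": {"commands": [[0.0734,-0.0746,-0.0194,0,0,0],[0.0734,-0.0746,-0.0194,0,0,0],[0.0734,-0.0746,-0.0194,0,0,0],[0.0734,-0.0746,-0.0194,0,0,0],[0.0734,-0.0746,-0.0194,0,0,0],[0.0734,-0.0746,-0.0194,0,0,0],[0.0734,-0.0746,-0.0194,0,0,0],[0.0734,-0.0746,-0.0194,0,0,0],[0.0734,-0.0746,-0.0194,0,0,0],[0.0734,-0.0746,-0.0194,0,0,0]]}}

```text
time_s: 1.25
position: [0.3806, -0.1788, 0.3007]
orientation: [[0.937, 0.348, 0.0], [0.348, -0.937, -0.0], [0.0, 0.0, -1.0]]
force: [1.4, 0.0, 0.3]
width: 0.0878
gripper_force: 0.0
```

Call:
{"fn": "send_rows", "kwargs": {"commands": [[0,0,0,0,0,-0.0215],[0,0,0,0,0,-0.0215],[0,0,0,0,0,-0.0215],[0,0,0,0,0,-0.0215],[0,0,0,0,0,-0.0215],[0,0,0,0,0,-0.0215],[0,0,0,0,0,-0.0215],[0,0,0,0,0,-0.0215],[0,0,0,0,0,-0.0215],[0,0,0,0,0,0]]}}

```text
time_s: 2.25
position: [0.3801, -0.1803, 0.3002]
orientation: [[-0.002, 1.0, -0.0], [1.0, 0.002, 0.0], [0.0, -0.0, -1.0]]
force: [-0.5, 0.5, 1.0]
width: 0.0881
gripper_force: 0.0
```

```bash
python3 - <<'E'
from h import *
c=bot.read_camera('wrist');save(c['image'],'w1.png')
np.savez('w1.npz',**{k:c[k] for k in c})
o=bot.get_obs();print(o['position'],np.round(o['orientation'],3),o['time_s'])
E
```

```text
[ 0.38016493 -0.18034085  0.30022783] [[ 0.002  1.    -0.   ]
 [ 1.    -0.002  0.   ]
 [ 0.    -0.    -1.   ]] 2.3
```

View pics/w1.png

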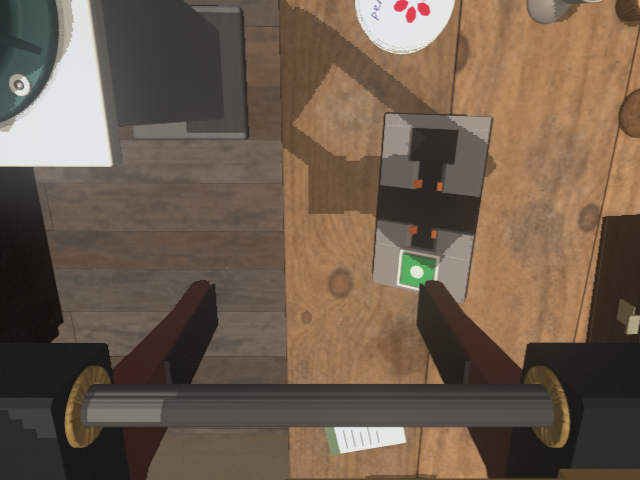

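The wrist view shows the dock with its key dot at (417,272), outer corners at (385,113), (493,117), (465,302) and (373,278), and the head pocket at about (435,145). I'll enlarge it for the corners.

```bash
python3 - <<'E'
from h import *
im=np.load('w1.npz')['image'][102:310,362:506]
save(np.rot90(im),'w1c.png',3.8)
E
```

```text
(no output)
```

View pics/w1c.png

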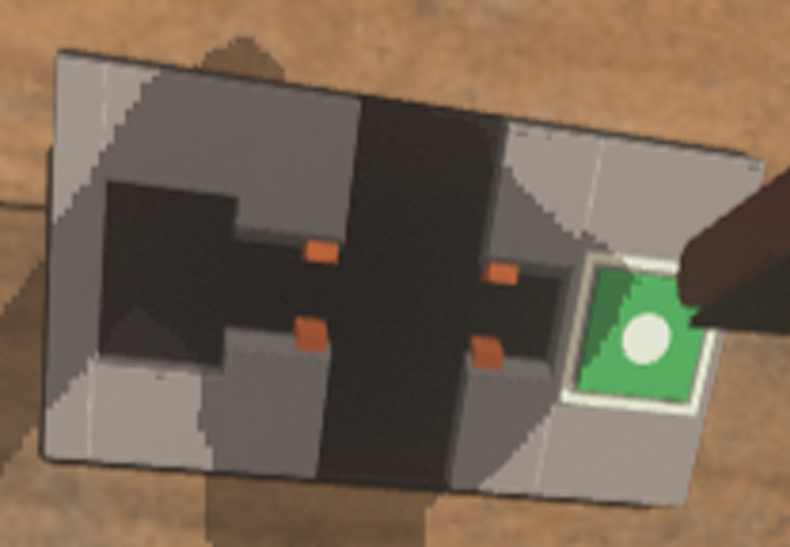

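```bash
cat > fit.py <<'E'
from h import *
from scipy.optimize import least_squares
def ins(p):
    Ry=R.from_euler('ZY',[p[3],-np.pi/6]).as_matrix(); return Ry,np.array(p[:3])
c=dict(np.load('w1.npz'))
obs=[(50,92,9,60,51),(-50,92,9,43,460),(50,-92,9,764,163),(-50,-92,9,685,506),(50,19,9,360,97),(50,-19,9,507,120),(-50,19,9,317,477),(-50,-19,9,447,489),(23,79,9,107,182),(-23,79,9,98,356),(23,47,9,238,200),(-23,47,9,222,368),(0,-67,12,646,338)]
o=np.array(obs,float);M=o[:,:3]/1000
uv=np.c_[362+143-((o[:,4]+.5)/3.8-.5),102+(o[:,3]+.5)/3.8-.5]
def f(p):
    Ry,t=ins(p);return (proj(c,M@Ry.T+t)-uv).ravel()
if __name__=='__main__':
    s=least_squares(f,[.5,-.18,.05,0]);print(s.x.round(4),np.degrees(s.x[3]));print(s.fun.reshape(-1,2).round(1).tolist())
    Ry,t=ins(s.x);print(np.round(Ry,4).tolist(),'dot',Ry@[0,-.067,.012]+t)
    np.save('ins.npy',s.x)
E
python3 fit.py; python3 - <<'E'
from h import *
L=np.array([-.37,.93,0]);L/=np.linalg.norm(L)
delta([.557,.18,.22],np.c_[L,[L[1],-L[0],0],[0,0,-1]])
E
```

```text
[ 0.4957 -0.1937  0.048  -0.0321] -1.8378170002844016
[[-0.6, -0.9], [1.4, -0.1], [0.4, 0.7], [0.0, -0.5], [-0.7, 0.5], [-0.5, 0.2], [0.1, -0.3], [0.5, 0.1], [0.9, 0.2], [-1.3, 0.1], [1.1, 0.2], [-1.3, 0.2], [0.3, -0.5]]
[[0.8656, 0.0321, -0.4997], [-0.0278, 0.9995, 0.016], [0.5, 0.0, 0.866]] dot [ 0.48758335 -0.26046227  0.05835435]
shift [0.9018 0.4402 0.2007] turn [-0.     -0.     -0.0606] t 2.3
```

Call:
{"fn": "send_rows", "kwargs": {"commands": [[0.09,0.044,0.02,0,0,0],[0.09,0.044,0.02,0,0,0],[0.09,0.044,0.02,0,0,0],[0.09,0.044,0.02,0,0,0],[0.09,0.044,0.02,0,0,0],[0.09,0.044,0.02,0,0,0],[0.09,0.044,0.02,0,0,0],[0.09,0.044,0.02,0,0,0],[0.09,0.044,0.02,0,0,0],[0.09,0.044,0.02,0,0,0]]}}

```text
time_s: 3.3
position: [0.5565, 0.1814, 0.2199]
orientation: [[0.003, 1.0, 0.0], [1.0, -0.003, 0.0], [0.0, 0.0, -1.0]]
force: [0.1, -0.4, 0.1]
width: 0.0879
gripper_force: 0.0
```

Call:
{"fn": "send_rows", "kwargs": {"commands": [[0,0,0,0,0,-0.0202],[0,0,0,0,0,-0.0202],[0,0,0,0,0,-0.0202],[0,0,0,0,0,0]]}}

```text
time_s: 3.7
position: [0.5559, 0.1799, 0.22]
orientation: [[-0.371, 0.929, -0.001], [0.929, 0.371, -0.0], [0.0, -0.0, -1.0]]
force: [-0.5, 0.7, -0.3]
width: 0.0876
gripper_force: 0.0
```

```bash
python3 - <<'E'
from h import *
c=bot.read_camera('wrist');save(c['image'],'w2.png')
p=red(c);print(len(p),p.min(0),p.max(0))
n,l,st,ce=cv2.connectedComponentsWithStats(np.uint8((c['image'][...,0]>120)&(c['image'][...,1]<60)&(c['image'][...,2]<60)))
k=1+np.argmax(st[1:,4]);q=np.argwhere(l==k)[:,::-1];print(st[k])
r=cv2.minAreaRect(q.astype(np.float32));print(r)
B=cv2.boxPoints(r);W=np.array([hit(c,b,.0115)for b in B]);print(W.round(4))
w=np.array([hit(c,b,.0115)[:2]for b in q]);m=w.mean(0);u,s,v=np.linalg.svd(w-m,full_matrices=False);print(m,v[0],np.degrees(np.arctan2(*v[0][::-1])),np.ptp((w-m)@v.T,axis=0))
o=bot.get_obs();print(o['position'],np.round(o['orientation'],3),o['time_s'])
E
```

```text
Traceback (most recent call last):
ValueError: zero-size array to reduction operation minimum which has no identity
```

View pics/w2.png

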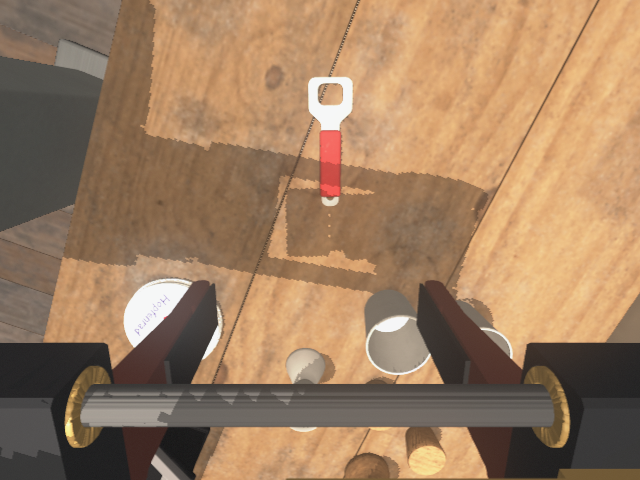

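The opener is at image (330,165), vertical in the frame, with its head at the top (+tool x). Coasters, jigger and cups are well behind it.

```bash
cat > op.py <<'E'
from h import *
c=bot.read_camera('wrist')
im=c['image'].astype(int);M=(im[...,0]>1.7*im[...,1])&(im[...,0]>1.7*im[...,2])&(im[...,0]>90)
n,l,st,ce=cv2.connectedComponentsWithStats(np.uint8(M))
k=1+np.argmax(st[1:,4]);q=np.argwhere(l==k)[:,::-1];print(st[k])
r=cv2.minAreaRect(q.astype(np.float32))
W=np.array([hit(c,b,.0115)[:2]for b in cv2.boxPoints(r)])
E=sorted([(np.linalg.norm(W[1]-W[0]),W[1]-W[0]),(np.linalg.norm(W[2]-W[1]),W[2]-W[1])],key=lambda e:e[0])
d=E[1][1];d=d*np.sign(d[1])/E[1][0]
m=W.mean(0);print('rect',m,d,E[0][0],E[1][0])
w=np.array([hit(c,b,.0115)[:2]for b in q]);mm=w.mean(0);v=np.linalg.svd(w-mm,full_matrices=False)[2][0];print('pca',mm,v*np.sign(v[1]))
v=v*np.sign(v[1]); L=np.r_[v,0]
delta(np.r_[m,.06],np.c_[L,[L[1],-L[0],0],[0,0,-1]])
E
python3 op.py
```

```text
[ 320  130   21   67 1362]
rect [0.55523047 0.21802309] [-0.3831932   0.92366822] 0.017532970507488838 0.05872771530573414
pca [0.55476604 0.21873153] [-0.37135726  0.92849006]
shift [0.0897 0.0335 0.4006] turn [-0.     -0.     -0.0007] t 3.8
```

Call:
{"fn": "send_rows", "kwargs": {"commands": [[0.018,0.0067,0.08,0,0,0],[0.018,0.0067,0.08,0,0,0],[0.018,0.0067,0.08,0,0,0],[0.018,0.0067,0.08,0,0,0],[0.018,0.0067,0.08,0,0,0],[0,0,0,0,0,0]]}}

```text
time_s: 4.4
position: [0.5517, 0.2178, 0.0565]
orientation: [[-0.369, 0.929, -0.007], [0.929, 0.369, -0.002], [0.001, -0.008, -1.0]]
force: [-0.6, 0.3, 0.4]
width: 0.0874
gripper_force: 0.0
```

```bash
python3 op.py
```

```text
[ 303  216   35  102 3464]
rect [0.55455497 0.21834633] [-0.38295066  0.9237688 ] 0.0176765658563921 0.05836357330537719
pca [0.55438182 0.21935275] [-0.37765225  0.9259475 ]
shift [ 0.0001  0.0036 -0.0032] turn [-0.0007 -0.0001 -0.0013] t 4.45
```

Call:
{"fn": "send_rows", "kwargs": {"commands": [[0,0.002,0.046,0,0,-0.001],[0,0.001,0.046,0,0,0],[0,0,0.046,0,0,0],[0,0,0,0,0,0],[0,0,0,0,0,0]]}}

```text
time_s: 4.95
position: [0.5572, 0.2185, 0.0067]
orientation: [[-0.377, 0.926, 0.002], [0.926, 0.377, 0.0], [-0.0, 0.002, -1.0]]
force: [0.7, -1.4, 0.1]
width: 0.0877
gripper_force: 0.0
```

Call:
{"fn": "send_rows", "kwargs": {"commands": [[0,0,0,0,0,0],[0,0,0,0,0,0],[0,0,0,0,0,0],[0,0,0,0,0,0],[0,0,0,0,0,0],[0,0,0,0,0,0],[0,0,0,0,0,0],[0,0,0,0,0,0]], "claw": 1, "force": 40}}

```text
time_s: 5.75
position: [0.5561, 0.2186, 0.005]
orientation: [[-0.378, 0.926, -0.0], [0.926, 0.378, 0.0], [0.0, -0.0, -1.0]]
force: [0.4, -0.7, 0.4]
width: 0.0274
gripper_force: 0.0
```

Call:
{"fn": "send_rows", "kwargs": {"commands": [[0,0,0.007,0,0,0],[0,0,0,0,0,0],[0,0,0,0,0,0],[0,0,0,0,0,0],[0,0,0,0,0,0],[0,0,0,0,0,0]]}}

```text
time_s: 6.35
position: [0.5562, 0.2186, 0.0023]
orientation: [[-0.378, 0.926, 0.0], [0.926, 0.378, 0.0], [0.0, 0.0, -1.0]]
force: [-0.3, 0.7, 1.3]
width: 0.0185
gripper_force: 40.0
```

Call:
{"fn": "send_rows", "kwargs": {"commands": [[0,0,-0.03,0,0,0],[0,0,-0.09,0,0,0],[0,0,-0.1,0,0,0],[0,0,-0.1,0,0,0],[0,0,-0.1,0,0,0],[0,0,0,0,0,0]]}}

```text
time_s: 6.95
position: [0.5599, 0.2197, 0.177]
orientation: [[-0.378, 0.926, 0.011], [0.926, 0.378, 0.003], [-0.001, 0.011, -1.0]]
force: [0.5, -0.3, -0.6]
width: 0.0187
gripper_force: 40.0
```

```bash
cat > tgt.py <<'E'
from h import *
from fit import ins
import sys
Ry,t=ins(np.load('ins.npy'));x,y,z=[float(a)/1000 for a in sys.argv[1:4]]
Rt=np.c_[Ry[:,1],Ry[:,0],-Ry[:,2]]
P=Ry@[x,y,z]+t;print('target',P)
delta(P,Rt)
o=bot.get_obs();q=Ry.T@(np.array(o['position'])-t);print('TCP in insert mm',(q*1000).round(2),'force ins',(Ry.T@np.array(o['force'])).round(2),'w',o['width'])
E
python3 tgt.py 0 0 62
```

```text
target [ 0.46474493 -0.19269497  0.10165562]
shift [-0.8641 -0.6122  0.1827] turn [-0.0803 -0.0177  0.0652] t 6.95
TCP in insert mm [108.56 415.21  86.27] force ins [ 0.1  -0.27 -0.81] w 0.018672565125135716
```

Call:
{"fn": "send_rows", "kwargs": {"commands": [[-0.0864,-0.0612,0,0,0,0],[-0.0864,-0.0612,0,0,0,0],[-0.0864,-0.0612,0,0,0,0],[-0.0864,-0.0612,0,0,0,0],[-0.0864,-0.0612,0,0,0,0],[-0.0864,-0.0612,0,0,0,0],[-0.0864,-0.0612,0,0,0,0],[-0.0864,-0.0612,0,0,0,0],[-0.0864,-0.0612,0,0,0,0],[-0.0864,-0.0612,0,0,0,0]]}}

```text
time_s: 7.95
position: [0.4589, -0.1951, 0.1698]
orientation: [[-0.378, 0.926, -0.001], [0.926, 0.378, 0.001], [0.001, -0.001, -1.0]]
force: [0.6, 0.4, -1.4]
width: 0.0185
gripper_force: 40.0
```

Call:
{"fn": "send_rows", "kwargs": {"commands": [[0,0,0,-0.016,-0.0035,0.013],[0,0,0,-0.016,-0.0035,0.013],[0,0,0,-0.016,-0.0035,0.013],[0,0,0,-0.016,-0.0035,0.013],[0,0,0,-0.016,-0.0035,0.013],[0,0,0,0,0,0],[0,0,0,0,0,0]]}}

```text
time_s: 8.65
position: [0.4592, -0.1938, 0.1697]
orientation: [[0.03, 0.874, 0.486], [1.0, -0.025, -0.017], [-0.003, 0.486, -0.874]]
force: [0.4, -0.5, -0.6]
width: 0.0189
gripper_force: 40.0
```

```bash
python3 tgt.py 0 0 62
```

```text
target [ 0.46474493 -0.19269497  0.10165562]
shift [ 0.0036 -0.0706  0.1554] turn [-0.0025  0.0002  0.0005] t 8.65
TCP in insert mm [ 29.24  -1.25 123.71] force ins [ 0.02 -0.46 -0.75] w 0.01890386347749439
```

Call:
{"fn": "send_rows", "kwargs": {"commands": [[0.0009,-0.0177,0.039,-0.0025,0,0.0005],[0.0009,-0.0177,0.039,0,0,0],[0.0009,-0.0177,0.039,0,0,0],[0.0009,-0.0177,0.039,0,0,0],[0,0,0,0,0,0],[0,0,0,0,0,0]]}}

```text
time_s: 9.25
position: [0.4681, -0.193, 0.1023]
orientation: [[0.031, 0.864, 0.502], [1.0, -0.026, -0.017], [-0.002, 0.502, -0.865]]
force: [-0.6, -0.1, -1.1]
width: 0.0183
gripper_force: 40.0
```

```bash
python3 - <<'E'
from h import *
c=bot.read_camera('wrist')
np.savez('w3.npz',**{k:c[k] for k in c});save(c['image'][50:400,170:510],'w3.png',1.7)
E
python3 tgt.py 0 0 40
```

```text
target [ 0.47573927 -0.19304775  0.08260306]
shift [ 0.001  -0.0088  0.0531] turn [0.0006 0.0002 0.0003] t 9.3
TCP in insert mm [ 3.43 -0.38 61.24] force ins [-0.94  0.09 -0.35] w 0.01852065892041047
```

View pics/w3.png

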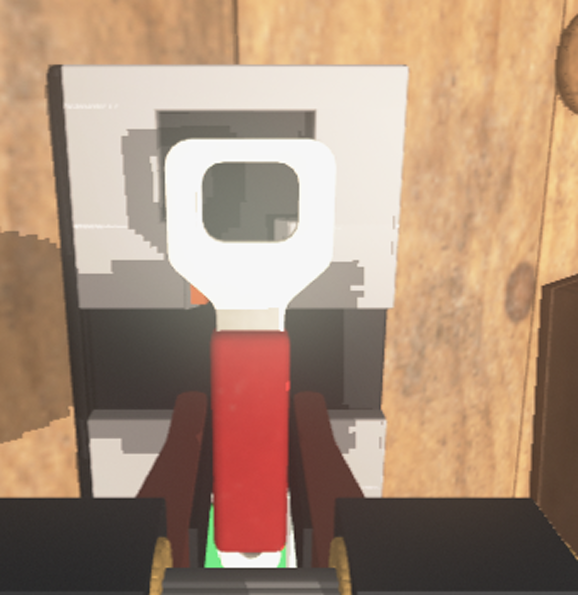

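The opener is held straight, with its head over the pocket, slightly low-slope and towards the camera through perspective. The pocket's far edge is at crop row 110 and the channel edge at row 308. I'll refit the insert from this nearer view and check the opener's pitch in the hand.

```bash
python3 - <<'E'
from h import *
from fit import ins,f as f1
from scipy.optimize import least_squares
c=dict(np.load('w3.npz'))
o=np.array([(-50,92,63,66),(50,92,408,66),(-50,19,80,308),(50,19,394,308),(-50,-19,88,412),(50,-19,385,410),(-23,79,156,110),(23,79,316,110)],float)
uv=(o[:,2:]+.5)/1.7-.5+[170,50];M=np.c_[o[:,:2],9+0*o[:,0]]/1000
def f(p): Ry,t=ins(p);return (proj(c,M@Ry.T+t)-uv).ravel()
p0=np.load('ins.npy');print('before',f(p0).reshape(-1,2).round(1).tolist())
s=least_squares(f,p0);print(s.x.round(4),s.fun.reshape(-1,2).round(1).tolist())
s2=least_squares(lambda p:np.r_[f(p),f1(p)],p0);print('joint',s2.x.round(4));np.save('ins2.npy',s.x);
ob=bot.get_obs();Rt=np.array(ob['orientation']);P=np.array(ob['position'])
z=2.3
pts=np.array([(74,0,z-7.25),(63,-19,z-7.25),(63,19,z-7.25),(30,-9.5,z-11.5),(30,9.5,z-11.5),(-30,-9.5,z-11.5),(-30,9.5,z-11.5)])/1000
print(((proj(c,pts@Rt.T+P)-[170,50])*1.7).round(0).tolist())
E
```

```text
before [[-0.4, -0.9], [0.9, -0.4], [-0.1, 0.1], [-0.2, 0.3], [-0.2, 3.1], [0.9, 4.4], [1.1, 1.1], [-0.8, 1.3]]
[ 0.4967 -0.1935  0.0462 -0.0295] [[0.1, -1.0], [-0.3, -0.9], [0.7, -1.2], [-1.0, -1.4], [0.7, 1.3], [0.3, 2.2], [1.2, 0.6], [-1.5, 0.6]]
joint [ 0.4963 -0.1936  0.0466 -0.0311]
[[247.0, 140.0], [161.0, 191.0], [333.0, 191.0], [206.0, 338.0], [289.0, 338.0], [210.0, 562.0], [285.0, 562.0]]
```

```bash
python3 - <<'E'
import numpy as np;np.save('ins.npy',[.4963,-.1936,.0466,-.0311])
E
python3 tgt.py -1 -1 16
```

```text
target [ 0.48740717 -0.19432383  0.05995641]
shift [-0.0011 -0.012   0.1167] turn [0.0006 0.0003 0.0002] t 9.3
TCP in insert mm [ 3.62 -0.46 62.7 ] force ins [-0.94  0.09 -0.35] w 0.01852065892041047
```

Call:
{"fn": "send_rows", "kwargs": {"commands": [[-0.001,-0.006,0.02,0.0006,0.0003,0.0002],[0,-0.006,0.02,0,0,0],[0,0,0.02,0,0,0],[0,0,0.02,0,0,0],[0,0,0.02,0,0,0],[0,0,0.0165,0,0,0],[0,0,0,0,0,0],[0,0,0,0,0,0]]}}

```text
time_s: 10.1
position: [0.4867, -0.1942, 0.0601]
orientation: [[0.033, 0.865, 0.5], [0.999, -0.028, -0.016], [-0.0, 0.5, -0.866]]
force: [0.1, 0.1, -1.1]
width: 0.0185
gripper_force: 40.0
```

```bash
python3 tgt.py -1 -1 2.5;python3 tgt.py -1 -1 10
```

```text
target [ 0.4941539  -0.19453372  0.04826506]
shift [-0.0003  0.0013  0.0351] turn [ 0.0001  0.0001 -0.0002] t 10.1
TCP in insert mm [-1.54 -0.87 16.52] force ins [-0.53  0.14 -1.02] w 0.01849604482744318
target [ 0.49040572 -0.19441711  0.05476025]
shift [-0.0003  0.0013  0.0163] turn [ 0.0001  0.0001 -0.0002] t 10.1
TCP in insert mm [-1.54 -0.87 16.52] force ins [-0.53  0.14 -1.02] w 0.01849604482744318
```

Call:
{"fn": "send_rows", "kwargs": {"commands": [[0,0.001,0.004,0,0,0],[0,0,0.004,0,0,0],[0,0,0.004,0,0,0],[0,0,0.004,0,0,0],[0,0,0,0,0,0]]}}

```text
time_s: 10.6
position: [0.4899, -0.1943, 0.0541]
orientation: [[0.034, 0.866, 0.5], [0.999, -0.029, -0.016], [0.0, 0.5, -0.866]]
force: [0.5, -0.6, 2.1]
width: 0.0188
gripper_force: 40.0
```

Call:
{"fn": "send_rows", "kwargs": {"commands": [[0,0,0.0025,0,0,0],[0,0,0.0025,0,0,0],[0,0,0,0,0,0]]}}

```text
time_s: 10.9
position: [0.4906, -0.1941, 0.0522]
orientation: [[0.034, 0.866, 0.499], [0.999, -0.029, -0.016], [0.001, 0.499, -0.866]]
force: [-0.3, -1.2, 2.9]
width: 0.0186
gripper_force: 40.0
```

```bash
python3 tgt.py -1 -1 2.3
```

```text
target [ 0.49425385 -0.19453683  0.04809186]
shift [-0.0007  0.0027  0.0135] turn [-0.0001  0.0001 -0.0004] t 10.9
TCP in insert mm [-2.09 -0.71  7.71] force ins [ 1.24 -1.18  2.63] w 0.018586163713563256
```

Call:
{"fn": "send_rows", "kwargs": {"commands": [[0,0.0015,0.003,0,0,0],[0,0.0015,0.003,0,0,0],[0,0,0.003,0,0,0],[0,0,0.003,0,0,0],[0,0,0,0,0,0]]}}

```text
time_s: 11.4
position: [0.4922, -0.194, 0.0501]
orientation: [[0.035, 0.866, 0.499], [0.999, -0.03, -0.018], [-0.001, 0.5, -0.866]]
force: [-24.3, -0.7, 42.1]
width: 0.0187
gripper_force: 40.0
```

```bash
python3 tgt.py -1 -1 2.3
```

```text
target [ 0.49425385 -0.19453683  0.04809186]
shift [-0.001   0.0019  0.007 ] turn [-0.      0.0005 -0.0005] t 11.4
TCP in insert mm [-1.75 -0.57  5.11] force ins [-1.00e-02 -1.48e+00  4.86e+01] w 0.018666667969620115
```

The force rose to 48 N, so I'll ease off and look.

Call:
{"fn": "send_rows", "kwargs": {"commands": [[0,0,-0.003,0,0,0],[0,0,0,0,0,0],[0,0,0,0,0,0]]}}

```text
time_s: 11.7
position: [0.4922, -0.1941, 0.0502]
orientation: [[0.034, 0.866, 0.499], [0.999, -0.03, -0.017], [-0.0, 0.499, -0.867]]
force: [-12.3, 0.2, 22.2]
width: 0.0188
gripper_force: 40.0
```

```bash
python3 tgt.py -1 -1 2.3; python3 - <<'E'
from h import *
c=bot.read_camera('wrist')
np.savez('w4.npz',**{k:c[k] for k in c});save(c['image'][100:390,180:480],'w4.png',2)
E
```

```text
target [ 0.49425385 -0.19453683  0.04809186]
shift [-0.001   0.0018  0.0072] turn [-0.0002  0.0003 -0.0005] t 11.7
TCP in insert mm [-1.71 -0.59  5.18] force ins [ 0.47 -0.22 25.4 ] w 0.01883773530443414
```

View pics/w4.png

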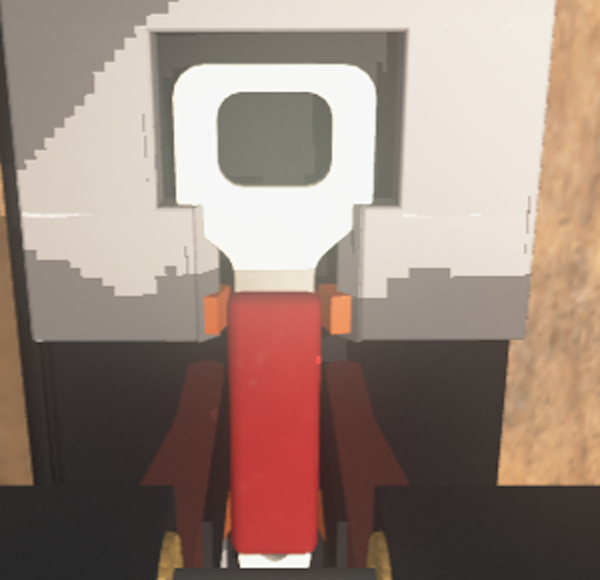

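```bash
python3 - <<'E'
from h import *
from fit import ins
c=dict(np.load('w4.npz'));Ry,t=ins(np.load('ins.npy'))
C=np.array(c['extrinsics']);f,cx,cy=K(c)
def onp(u,v,z):
    u,v=(u+.5)/2-.5+180,(v+.5)/2-.5+100
    d=Ry.T@C[:3,:3]@[(u-cx)/f,(v-cy)/f,1];p=Ry.T@(C[:3,3]-t);return ((p+d*(z-p[2])/d[2])*1000).round(1)
for n,u,v,z in[('pocket L',152,30,9),('pocket R',407,30,9),('step L',152,207,9),('step R',405,207,9),('chan',300,340,9),('tip',275,65,10.1),('headL',173,140,10.1),('headR',377,140,10.1),('headL end',175,205,10.1),('taper end',234,262,10.1),('grip front top',275,293,14.3),('gripL',231,400,14.3),('gripR',320,400,14.3),('grip tail',275,553,14.3)]: print(n,onp(u,v,z/1000))
E
```

```text
pocket L [-23.2  79.5   9. ]
pocket R [23.7 79.4  9. ]
step L [-24.8  46.3   9. ]
step R [24.8 46.2  9. ]
chan [ 4.4 18.3  9. ]
tip [-0.6 73.3 10.1]
headL [-20.   59.5  10.1]
headR [18.7 59.4 10.1]
headL end [-20.1  46.9  10.1]
taper end [-8.8 35.3 10.1]
grip front top [-0.7 30.2 14.3]
gripL [-9.7  7.3 14.3]
gripR [ 8.4  7.3 14.3]
grip tail [ -0.9 -29.1  14.3]
```

The opener looks home. The grey face now hides the edges of the head at rows 205–207 (crop), so the blade top lies below the face. It is centred, with x about -0.7 mm and y about 0, and it meets a stiff stop. I'll ease the load, release and back off square.

Call:
{"fn": "send_rows", "kwargs": {"commands": [[0,0,-0.002,0,0,0],[0,0,0,0,0,0],[0,0,0,0,0,0]]}}

```text
time_s: 12.05
position: [0.4923, -0.194, 0.0503]
orientation: [[0.034, 0.866, 0.498], [0.999, -0.03, -0.016], [0.0, 0.499, -0.867]]
force: [-5.4, -1.1, 11.4]
width: 0.0188
gripper_force: 40.0
```

Call:
{"fn": "send_rows", "kwargs": {"commands": [[0,0,0,0,0,0],[0,0,0,0,0,0],[0,0,0,0,0,0],[0,0,0,0,0,0],[0,0,0,0,0,0]], "claw": -0.1}}

```text
time_s: 12.55
position: [0.4928, -0.1938, 0.0502]
orientation: [[0.033, 0.866, 0.499], [0.999, -0.029, -0.016], [0.001, 0.499, -0.867]]
force: [-2.0, 0.4, 0.6]
width: 0.0482
gripper_force: 0.7
```

Call:
{"fn": "send_rows", "kwargs": {"commands": [[0,0,-0.02,0,0,0],[0,0,-0.04,0,0,0],[0,0,-0.05,0,0,0],[0,0,-0.05,0,0,0],[0,0,0,0,0,0],[0,0,0,0,0,0]]}}

```text
time_s: 13.15
position: [0.4617, -0.1937, 0.1063]
orientation: [[0.034, 0.865, 0.5], [0.999, -0.029, -0.017], [-0.0, 0.501, -0.866]]
force: [0.5, -0.2, -0.9]
width: 0.0481
gripper_force: 0.0
```

```bash
python3 - <<'E'
from h import *
c=bot.read_camera('wrist')
np.savez('w5.npz',**{k:c[k] for k in c});save(c['image'][100:390,180:480],'w5.png',2)
E
python3 tgt.py 0 0 30
```

```text
target [ 0.48130725 -0.19313358  0.07258076]
shift [0.0024 0.0012 0.0966] turn [-0.      0.0002 -0.0004] t 13.2
TCP in insert mm [-0.48 -0.91 68.63] force ins [-0.24  0.46 -0.82] w 0.04823289633039479
```

View pics/w5.png

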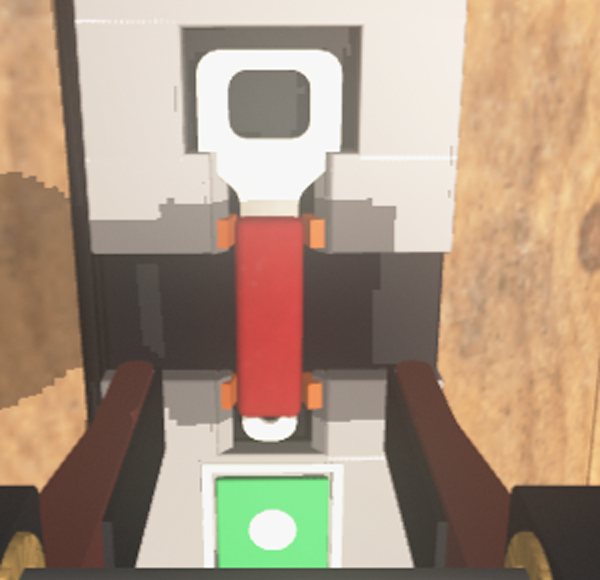

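The opener sits flat and centred between the four orange pads. The head is in its pocket, and the key's white dot is at crop (272,530). I'll shut the fingers and give the grip one square confirming press, which also gives its height for comparison with the key's.

Call:
{"fn": "send_rows", "kwargs": {"commands": [[0,0,0,0,0,0],[0,0,0,0,0,0],[0,0,0,0,0,0],[0,0,0,0,0,0],[0,0,0,0,0,0],[0,0,0,0,0,0],[0,0,0,0,0,0],[0,0,0,0,0,0]], "claw": 1, "force": 20}}

```text
time_s: 14.0
position: [0.461, -0.1931, 0.1059]
orientation: [[0.033, 0.866, 0.499], [0.999, -0.029, -0.016], [0.001, 0.499, -0.866]]
force: [0.7, -0.0, 0.2]
width: 0.0005
gripper_force: 0.0
```

```bash
python3 - <<'E'
from h import *
from fit import ins
c=dict(np.load('w5.npz'));Ry,t=ins(np.load('ins.npy'))
C=np.array(c['extrinsics']);f,cx,cy=K(c)
def onp(u,v,z):
    u,v=(u+.5)/2-.5+180,(v+.5)/2-.5+100
    d=Ry.T@C[:3,:3]@[(u-cx)/f,(v-cy)/f,1];p=Ry.T@(C[:3,3]-t);return ((p+d*(z-p[2])/d[2])*1000).round(1)
for b in(0,.0028):
  print([onp(u,v,z+b).tolist() for u,v,z in[(272,530,.012),(182,27,.009),(361,25,.009),(92,252,.009),(450,252,.009),(269,217,.0115),(269,416,.0115)]])
E
python3 tgt.py 0 0 20
```

```text
[[-0.0, -69.3, 12.0], [-22.9, 79.1, 9.0], [23.3, 79.5, 9.0], [-50.2, 18.8, 9.0], [50.1, 18.6, 9.0], [-0.6, 29.4, 11.5], [-0.8, -30.8, 11.5]]
[[-0.0, -67.4, 14.8], [-22.6, 79.1, 11.8], [23.0, 79.5, 11.8], [-49.6, 19.6, 11.8], [49.4, 19.4, 11.8], [-0.6, 30.0, 14.3], [-0.8, -29.3, 14.3]]
target [ 0.48630484 -0.19328905  0.06392051]
shift [0.0015 0.0024 0.1225] turn [-0.0001  0.0001 -0.0004] t 14.0
TCP in insert mm [-0.92 -0.59 68.99] force ins [ 0.71  0.   -0.17] w 0.0004979912453037405
```

Call:
{"fn": "send_rows", "kwargs": {"commands": [[0,0.001,0.03,0,0,0],[0,0,0.03,0,0,0],[0,0,0.03,0,0,0],[0,0,0.025,0,0,0],[0,0,0.01,0,0,0],[0,0,0.005,0,0,0],[0,0,0.0025,0,0,0],[0,0,0.002,0,0,0],[0,0,0,0,0,0]]}}

```text
time_s: 14.9
position: [0.4876, -0.1938, 0.0603]
orientation: [[0.034, 0.866, 0.5], [0.999, -0.029, -0.017], [-0.0, 0.5, -0.866]]
force: [-7.9, -0.7, 10.9]
width: 0.0001
gripper_force: 6.7
```

```bash
python3 tgt.py 0 0 14
```

```text
target [ 0.48930338 -0.19338234  0.05872436]
shift [0.0013 0.0017 0.0055] turn [-0.      0.0002 -0.0004] t 14.9
TCP in insert mm [-0.67 -0.5  16.21] force ins [-1.35 -0.94 13.36] w 0.00013880563140846857
```

Call:
{"fn": "send_rows", "kwargs": {"commands": [[0,0,0.001,0,0,0],[0,0,0.001,0,0,0],[0,0,0,0,0,0],[0,0,0,0,0,0]]}}

```text
time_s: 15.3
position: [0.4877, -0.1938, 0.0602]
orientation: [[0.034, 0.865, 0.5], [0.999, -0.029, -0.018], [-0.001, 0.5, -0.866]]
force: [-13.8, 0.6, 24.3]
width: 0.0005
gripper_force: 14.1
```

```bash
python3 tgt.py 0 0 14
```

```text
target [ 0.48930338 -0.19338234  0.05872436]
shift [0.0012 0.0016 0.0052] turn [ 0.0001  0.0003 -0.0004] t 15.3
TCP in insert mm [-0.65 -0.48 16.1 ] force ins [ 0.15  0.14 27.95] w 0.00047277287722145405
```

A rigid stop at 28 N means the opener is home. Now the key.

Call:
{"fn": "send_rows", "kwargs": {"commands": [[0,0,-0.015,0,0,0],[0,0,-0.06,0,0,0],[-0.084,0.0008,0,0,0,0],[-0.083,0.0008,0,0,0,0],[0,0,0.03,0,0,0],[0,0,0.025,0,0,0],[0,0,0.01,0,0,0],[0,0,0,0,0,0],[0,0,0,0,0,0]]}}

```text
time_s: 16.2
position: [0.4847, -0.2603, 0.0627]
orientation: [[0.033, 0.866, 0.499], [0.999, -0.029, -0.016], [0.001, 0.499, -0.867]]
force: [0.1, -0.2, 0.3]
width: 0.0004
gripper_force: 0.0
```

```bash
python3 tgt.py 0 -67 16.6
```

```text
target [ 0.48592065 -0.26030951  0.06097602]
shift [-0.      0.0005  0.0051] turn [-0.0002  0.     -0.0003] t 16.2
TCP in insert mm [ -0.2  -66.99  18.66] force ins [ 0.21 -0.16  0.23] w 0.00041869345772493953
```

Call:
{"fn": "send_rows", "kwargs": {"commands": [[0,0,0.001,0,0,0],[0,0,0.001,0,0,0],[0,0,0.001,0,0,0],[0,0,0.001,0,0,0],[0,0,0.001,0,0,0],[0,0,0,0,0,0]]}}

```text
time_s: 16.8
position: [0.486, -0.2607, 0.0608]
orientation: [[0.033, 0.866, 0.499], [0.999, -0.029, -0.016], [0.001, 0.499, -0.866]]
force: [-0.7, 0.2, 2.0]
width: 0.0007
gripper_force: 0.7
```

```bash
python3 tgt.py 0 -67 16.6
```

```text
target [ 0.48592065 -0.26030951  0.06097602]
shift [ 0.0009  0.0002 -0.0005] turn [-0.0001  0.0001 -0.0004] t 16.8
TCP in insert mm [ -0.07 -67.36  16.39] force ins [0.36 0.15 2.12] w 0.0006741119171936151
```

Call:
{"fn": "send_rows", "kwargs": {"commands": [[0,0,0.001,0,0,0],[0,0,0.0012,0,0,0],[0,0,0,0,0,0],[0,0,0,0,0,0]]}}

```text
time_s: 17.2
position: [0.4864, -0.2607, 0.0601]
orientation: [[0.033, 0.866, 0.499], [0.999, -0.029, -0.016], [0.001, 0.499, -0.866]]
force: [-1.9, 0.7, 3.6]
width: 0.0004
gripper_force: 2.2
```

```bash
python3 tgt.py 0 -67 16.6
```

```text
target [ 0.48592065 -0.26030951  0.06097602]
shift [ 0.0009  0.0001 -0.0025] turn [-0.0001  0.0001 -0.0004] t 17.2
TCP in insert mm [-3.000e-02 -6.736e+01  1.558e+01] force ins [0.15 0.59 4.05] w 0.0003806282456080968
```

Call:
{"fn": "send_rows", "kwargs": {"commands": [[0,0,0.0008,0,0,0],[0,0,0,0,0,0],[0,0,0,0,0,0],[0,0,0,0,0,0],[0,0,0,0,0,0],[0,0,0,0,0,0],[0,0,0,0,0,0]]}}

```text
time_s: 17.9
position: [0.4865, -0.2607, 0.0598]
orientation: [[0.033, 0.866, 0.499], [0.999, -0.029, -0.016], [0.001, 0.499, -0.866]]
force: [-2.8, -0.5, 5.5]
width: 0.0001
gripper_force: 2.8
```

```bash
python3 tgt.py 0 -67 16.6
```

```text
target [ 0.48592065 -0.26030951  0.06097602]
shift [ 0.001   0.0001 -0.0033] turn [-0.0001  0.0001 -0.0004] t 17.9
TCP in insert mm [-5.000e-02 -6.738e+01  1.526e+01] force ins [ 0.3  -0.59  6.17] w 0.00011190564844848434
```

6 N was held for over half a second. Now I'll let go and back off, then take a last look.

Call:
{"fn": "send_rows", "kwargs": {"commands": [[0,0,-0.01,0,0,0],[0,0,-0.05,0,0,0],[0,0,-0.08,0,0,0],[0,0,-0.08,0,0,0],[0,0,0,0,0,0],[0,0,0,0,0,0],[0,0,0,0,0,0]]}}

```text
time_s: 18.6
position: [0.4427, -0.2591, 0.1352]
orientation: [[0.034, 0.866, 0.499], [0.999, -0.03, -0.016], [0.001, 0.499, -0.867]]
force: [1.1, -0.5, 0.2]
width: 0.0005
gripper_force: 0.0
```

```bash
python3 - <<'E'
from h import *
c=bot.read_camera('wrist');save(c['image'][40:330,180:480],'w6.png',2)
E
```

```text
(no output)
```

View pics/w6.png

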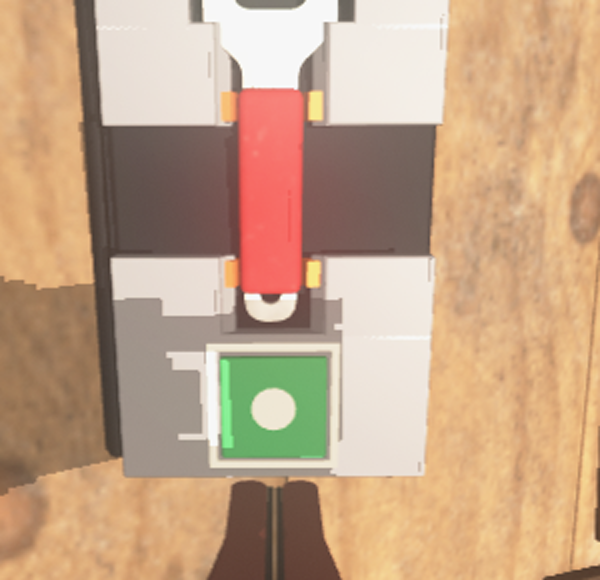

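The opener is flat between the pads, with its grip at (270,190), and the key is free at (273,408). I'll hand the job in.

```bash
python3 -c "
from workcell import bot
print(bot.job_done())"
```

```text
the job is handed in; nothing more can be done
None
```

The opener is pressed home in the dock, the key was held at about 4–6 N for over half a second and let go, and the job was handed in at about 18.7 s; the hand-in gave no verdict.

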